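# Set the bin status tags on the inspection bench

## Robot

A 6-joint arm with a two-finger parallel gripper is mounted at the origin on the work surface. World frame = base frame: x ahead of the robot, y to its left, z up, the work surface at z = 0. Lengths are in m, angles in rad, forces in N, time in s.
With the tool pointing down it reaches from about 0.35 to 0.975 m from the base axis. Payload 4.9 kg.
Tool frame: the origin (TCP) lies at the very end of the fingers, on their centre line; the grasp point (between the pads) lies 19 mm behind it; z points along the fingers, y is the line along which they close (so a half turn about z gives the same grasp; the last joint's range is limited). The gripper opens to 85 mm and grips with 20 to 120 N. Pads are 22 mm wide; open, the fingers measure 114 mm over their backs; the gripper's body (76 mm by 85 mm) begins 54 mm behind the grasp point. The pads swing forward as they close: fully open they stand 13 mm farther back than shut.
Start: joints at [0.996, 0.053, 1.613, -0, 1.476, -0.119], TCP at [0.275, 0.561, 0.231] pointing down, gripper open.
Joint ranges: [-3.01, 3.01], [-1.01, 2.22], [0.06, 2.58], [-1.02, 4.17], [0.09, 2.62], [-3.14, 3.14]. Speed limits (rad/s): [2.57, 2.57, 3.14, 3.14, 3.14, 3.14].

## Interface

Orientations are given as a rotation vector (axis times angle).
In Python, from station import ctrl, imaging gives the robot as it stands.
- The arm moves only by the tool play_rows, never from a script. Its argument "series" is a list of rows, each a list of 3 entries, a list of its own where there are three numbers: the opening, from 0 (shut) to 1 (fully open), then the shift along the tool's x, y, z each as a share of 0.05 m, from -1 to 1, then the turn, a rotation vector about the tool's x, y, z each as a share of 8 degrees, from -1 to 1. In form: [[grip, [dx, dy, dz], [ax, ay, az]], ...]. A call has 1 to 8 rows; each row shifts and turns the commanded pose from where the row before left it, along the tool's axes as they then stand; what a row does not reach is not made up. A row lasts 1/8 s, in which the tool goes at most 62.5 mm and 10.7 degrees, less where a joint would pass 70% of its speed; a pose out of reach is approached as far as the arm can. A call with a number of a shift or a turn outside -1 to 1 is refused whole. A call with a gripper value outside its range is refused whole. The fingers move at their own pace and stop on an object; "force" is the grip in N (left out, the last holds). Time passes only in rows, so rows that do not move let the fingers close. It gives the time, the measured TCP pose, the force, the opening and the grip force at its end, in the units of the state.
- ctrl.get_obs(): the state, without advancing time (a new reading comes with each control period).
- imaging.get_image(name): name is "scene" or "side" or "wrist"; returns a dict with "color" (384x512x3 uint8, blue, green, red), "fx", "fy", "cx", "cy" (pixels), "extrinsics" (4x4, takes a point from world to camera coordinates); the wrist camera has in their place "hand_eye" (4x4, takes a point from camera to tool coordinates, whose origin is the TCP and whose axes are the flange's). Camera axes: x right, y down, z forward; pixel columns grow to the right and rows downward; lengths in m; the calibration is good to about 2 mm. A picture is of the moment at which its call begins: read the wrist's pose just before it. There is no depth.
- ctrl.finish_job(): hands the job in; it is judged then, once.
The state is a dict: "t": time; "q": joint angles; "dq": joint speeds; "effort": joint torques, N m; "tool_pos": TCP position; "tool_rot": TCP orientation; "contact_force": force on the tool from outside, world axes, zero at the start; "wrist_torque": the same for the moment, N m; "opening": finger opening in m; "grip_force": force on a finger pad.
Only numpy, scipy, OpenCV 4.12 (cv2) and the standard library are available. Lean on these libraries where they do the work, as an engineer would, in place of code of your own. Each camera call takes 0.05 s, during which the arm holds its last target. There are 200 camera calls.

## Task

Each parts bin on the white board has a flip tag standing in front of it. With a fingertip, gently push over the tags that are wrong, so that only the bins that are full to the rim show the face with the round disc turned up, and the bin that is not full shows the face with the two bars, every tag resting fully over. Do not pinch the tags, and leave the bins and everything else on the bench where they stand.

Things in the scene. Friction and masses are not known exactly. Their poses are not given: they have to be found in the camera images.
- board: white board 290 (x) x 450 (y) x 8 mm, lying fixed on the bench; origin at the centre of its underside; x points from the row of four tags (nearer the robot) to the row of four bins. Hinge axes lie at x = -80 mm, y = +-70 and +-170 mm; which tag stands where varies. Each tag's bin is straight behind it: centre 157 mm, near wall 107 mm beyond the hinge axis, within 5 mm
- tag1 (a joint): hinge angle of flip tag 1, rad; rigid stops at -0.8 and +0.8; 0 is upright. Positive: top leans away from the robot, to its bin, and the face with the round disc is turned up. Negative: top leans to the robot, and the face with two bars is turned up. It swings freely: pushed past upright it falls to the stop on that side; let go before upright it falls back
- tag1_pivot (a point): middle of the hinge axis of flip tag 1, 26 mm above the bench, fixed; x towards its bin, y along the hinge, z up. The grey stand around it is 30 (x) x 66 (y) mm and reaches 18 mm above the bench, its two end ears 32 mm
- tag1_top (a point): middle of the top (free) edge of flip tag 1, a white plastic plate 50 mm wide and 5 mm thick (35 to 70 g) that reaches 70 mm from its hinge axis: this point is 96 mm above the bench when upright, 75 mm at a stop and then 50 mm to the side of the axis
- tag2 (a joint): hinge angle of flip tag 2, rad; rigid stops at -0.8 and +0.8; 0 is upright. Positive: top leans away from the robot, to its bin, and the face with the round disc is turned up. Negative: top leans to the robot, and the face with two bars is turned up. It swings freely: pushed past upright it falls to the stop on that side; let go before upright it falls back
- tag2_pivot (a point): middle of the hinge axis of flip tag 2, 26 mm above the bench, fixed; x towards its bin, y along the hinge, z up. The grey stand around it is 30 (x) x 66 (y) mm and reaches 18 mm above the bench, its two end ears 32 mm
- tag2_top (a point): middle of the top (free) edge of flip tag 2, a white plastic plate 50 mm wide and 5 mm thick (35 to 70 g) that reaches 70 mm from its hinge axis: this point is 96 mm above the bench when upright, 75 mm at a stop and then 50 mm to the side of the axis
- tag3 (a joint): hinge angle of flip tag 3, rad; rigid stops at -0.8 and +0.8; 0 is upright. Positive: top leans away from the robot, to its bin, and the face with the round disc is turned up. Negative: top leans to the robot, and the face with two bars is turned up. It swings freely: pushed past upright it falls to the stop on that side; let go before upright it falls back
- tag3_pivot (a point): middle of the hinge axis of flip tag 3, 26 mm above the bench, fixed; x towards its bin, y along the hinge, z up. The grey stand around it is 30 (x) x 66 (y) mm and reaches 18 mm above the bench, its two end ears 32 mm
- tag3_top (a point): middle of the top (free) edge of flip tag 3, a white plastic plate 50 mm wide and 5 mm thick (35 to 70 g) that reaches 70 mm from its hinge axis: this point is 96 mm above the bench when upright, 75 mm at a stop and then 50 mm to the side of the axis
- tag4 (a joint): hinge angle of flip tag 4, rad; rigid stops at -0.8 and +0.8; 0 is upright. Positive: top leans away from the robot, to its bin, and the face with the round disc is turned up. Negative: top leans to the robot, and the face with two bars is turned up. It swings freely: pushed past upright it falls to the stop on that side; let go before upright it falls back
- tag4_pivot (a point): middle of the hinge axis of flip tag 4, 26 mm above the bench, fixed; x towards its bin, y along the hinge, z up. The grey stand around it is 30 (x) x 66 (y) mm and reaches 18 mm above the bench, its two end ears 32 mm
- tag4_top (a point): middle of the top (free) edge of flip tag 4, a white plastic plate 50 mm wide and 5 mm thick (35 to 70 g) that reaches 70 mm from its hinge axis: this point is 96 mm above the bench when upright, 75 mm at a stop and then 50 mm to the side of the axis
- bin_relays: loose open grey bin, 100 (x) x 85 (y) x 45 mm (rim 53 mm above the bench), standing on the board behind one of the tags, full of black relay blocks, heaped level with its rim; which place varies; origin at the centre of its underside
- bin_caps: loose open grey bin, 100 (x) x 85 (y) x 45 mm (rim 53 mm above the bench), standing on the board behind one of the tags, full of upright aluminium capacitor cans, level with its rim; which place varies; origin at the centre of its underside
- bin_connectors: loose open grey bin, 100 (x) x 85 (y) x 45 mm (rim 53 mm above the bench), standing on the board behind one of the tags, full of white connectors, level with its rim; which place varies; origin at the centre of its underside
- bin_low: loose open grey bin, 100 (x) x 85 (y) x 45 mm (rim 53 mm above the bench), standing on the board behind one of the tags, the one that is NOT full: three black relays on its bare floor; which place varies; origin at the centre of its underside
- jar: bystander: amber glass jar, 28 mm across, 45 mm high, standing on the board in the middle of the row of tags; loose; origin at the centre of its underside
- spool: bystander: copper wire spool, 32 mm across, 30 mm high, standing on the board in the middle between the bins; loose; origin at the centre of its underside
- reel: bystander: black component reel lying flat on the bench, 90 mm across, 12 mm thick; loose; origin at the centre of its underside
- screwdriver: bystander: screwdriver 170 mm long lying on the bench to the left; loose; origin at the centre of its underside (along its length for the screwdriver)
- can: bystander: black can, 52 mm across, 150 mm high, on the bench to the right; loose; origin at the centre of its underside
- bottle: bystander: white bottle, 48 mm across, 120 mm high, on the bench to the left; loose; origin at the centre of its underside
- pcb: bystander: green circuit board 80 x 110 mm, 4 mm thick (parts to 13 mm), lying on the bench; loose; origin at the centre of its underside
Not all that is in view belongs to the job. What is shaped like the bin_low but blue or yellow is not meant.

How it is judged:
By the outcome, as a careful person would: the job done as asked, in the order asked, and still so for the second after the job is handed in, with the robot touching nothing.
It also fails if it takes over 53 s, if anything falls off the work surface, if the arm or the gripper's body presses on something with over 40 N, if the wrist force passes 120 N, or if a joint passes its speed limit or range.

## Working session

There is one attempt and no reset: what is moved stays moved. The work goes in short steps, Python scripts to look and compute and a tool call to move; the robot and the scene stay as the last step left them, time stands still between calls to the robot, and variables do not carry over. Pictures are saved under pics/ and viewed, at most 10 in all, crops included, and the job is handed in when it is done.

Besides the shell and the picture viewer there is one more tool, called after "Emit:" as name(argument=value, ...) on one line, values as JSON. play_rows: Moves the arm, as the interface text tells. Shift numbers are shares of 0.05 m and turn numbers shares of 8 degrees, none past 1 either way. Its arguments: {"type":"object","properties":{"series":{"type":"array"},"force":{"type":"number"}},"required":["series"]}

```bash
mkdir -p pics; cat > h.py <<'E'
import numpy as np,cv2
from station import ctrl,imaging
def snap(n,f,crop=None,s=1.5):
    d=imaging.get_image(n);np.savez('pics/'+f+'.npz',**{k:v for k,v in d.items()})
    c=d['color']
    cv2.imwrite('pics/'+f+'_raw.png',c)
    cv2.imwrite('pics/'+f+'.png',cv2.resize(c,None,fx=s,fy=s,interpolation=cv2.INTER_CUBIC))
def ray(f,uv,z):
    d=np.load('pics/'+f+'.npz');E=d['extrinsics'];R,t=E[:3,:3],E[:3,3]
    v=R.T@np.array([(uv[0]-d['cx'])/d['fx'],(uv[1]-d['cy'])/d['fy'],1.]);o=-R.T@t
    return o+v*(z-o[2])/v[2]
def proj(f,P):
    d=np.load('pics/'+f+'.npz');E=d['extrinsics'];p=E[:3,:3]@np.array(P)+E[:3,3]
    return np.array([d['fx']*p[0]/p[2]+d['cx'],d['fy']*p[1]/p[2]+d['cy']])
E
python3 -c "
from h import *
snap('scene','scene');snap('side','side')
o=ctrl.get_obs();print(o)"
```

```text
{'t': 0.1, 'q': array([ 9.95995260e-01,  5.33131671e-02,  1.61418742e+00, -1.71470773e-05,
        1.47602128e+00, -1.19021670e-01]), 'dq': array([-0.00012863, -0.00063444, -0.00147346,  0.00049337,  0.00292219,
       -0.00091326]), 'effort': array([ 8.96937718e-05, -3.94905174e+01, -3.71363783e+01, -1.62362512e-04,
        3.84782528e-03,  7.65250775e-06]), 'tool_pos': array([0.27479816, 0.56069797, 0.23015378]), 'tool_rot': array([-7.09608437e-01, -3.05974379e+00,  2.85840117e-03]), 'contact_force': array([-1.33806162, -0.678385  , -0.18903024]), 'wrist_torque': array([0.03360092, 0.04196187, 0.02390752]), 'grip_force': 0.0, 'opening': 0.08532875259408372}
```

View pics/scene.png

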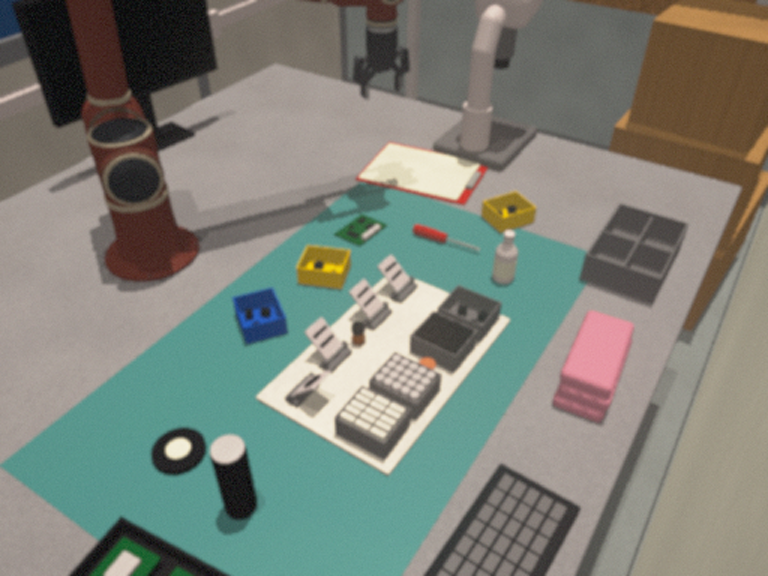

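View pics/side.png

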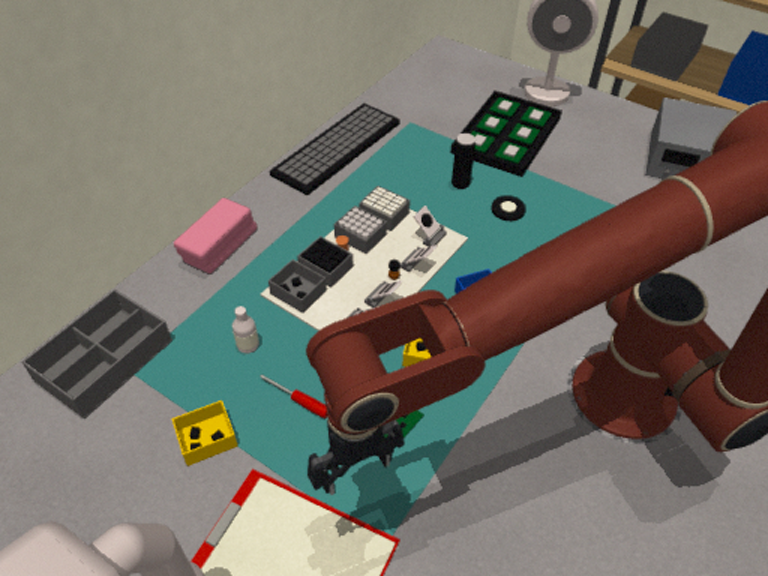

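The scene view shows bins, going from left (+y) to right: low (470,312), relays (443,340), caps (405,383), connectors (372,420). Three tags appear to lean towards the robot, and the connectors' tag leans away. Enlarged crops will confirm this.

```bash
python3 -c "
import cv2
a=cv2.imread('pics/scene_raw.png')[160:330,160:350];cv2.imwrite('pics/c1.png',cv2.resize(a,None,fx=3.4,fy=3.4,interpolation=cv2.INTER_CUBIC))
a=cv2.imread('pics/side_raw.png')[115:255,165:325];cv2.imwrite('pics/c2.png',cv2.resize(a,None,fx=4,fy=4,interpolation=cv2.INTER_CUBIC))"
```

```text
(no output)
```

View pics/c1.png

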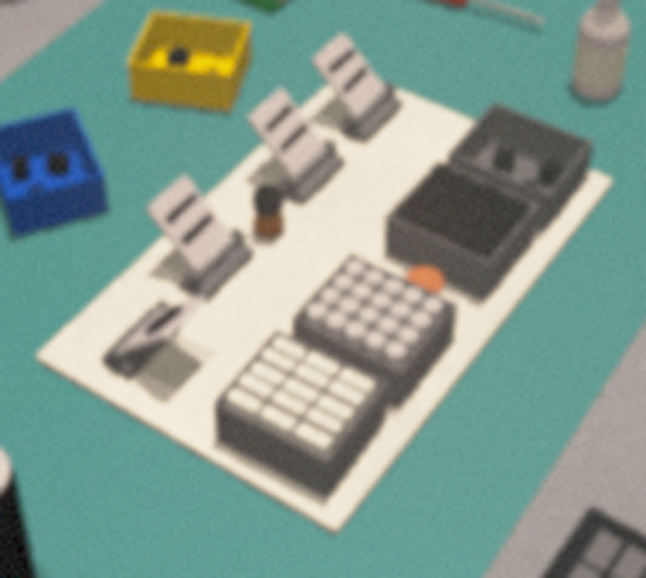

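View pics/c2.png

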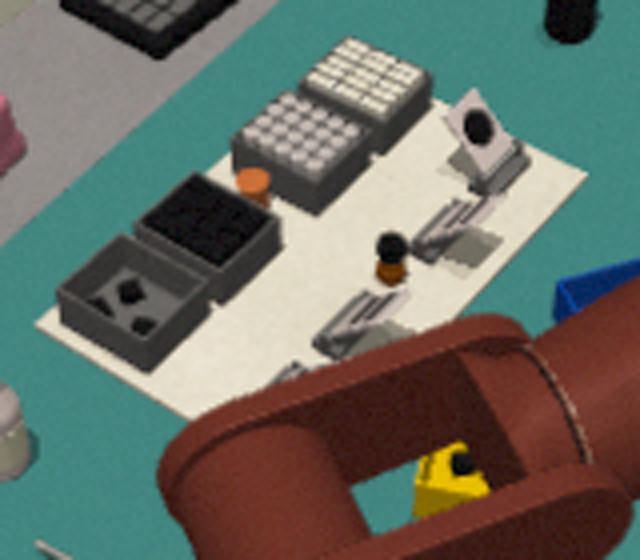

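The crops confirm it. The low bin (scene crop 520,160: three relays on a bare floor) is the +y-most grey bin; the blue bin (50,170) and yellow bin (190,60) are decoys. Its tag shows bars, which is right. The relays' tag (285,135) and the caps' tag (190,225) show bars, so both are wrong. The connectors' tag shows the disc, which is right. Next I fit the board pose.

```bash
cat > fit.py <<'E'
from h import *
from scipy.optimize import least_squares
c1=lambda u,v:(160+u/3.4,160+v/3.4); c2=lambda u,v:(165+u/4,115+v/4)
O=[('scene',c1(40,355),(-.145,-.225)),('scene',c1(335,530),(.145,-.225)),('scene',c1(610,180),(.145,.225)),('side',c2(587,175),(-.145,-.225)),('side',c2(37,323),(.145,.225))]
def W(p,b,z=.008):
    c,s=np.cos(p[2]),np.sin(p[2]);return np.array([p[0]+c*b[0]-s*b[1],p[1]+s*b[0]+c*b[1],z])
r=least_squares(lambda p:np.concatenate([proj(f,W(p,b))-uv for f,uv,b in O]),[.6,0,0])
p=r.x;print(p.round(4),r.fun.round(1));np.save('p.npy',p)
for i,y in enumerate([.17,.07,-.07,-.17]):
    P=W(p,(-.08,y),.026);s=-1 if i<3 else 1;T=W(p,(-.08+s*.05,y),.075)
    u=(proj('scene',T)-160)*3.4;print(y,P.round(3),T.round(3),'top in c1',u.round(),'pivot c1',((proj('scene',P)-160)*3.4).round())
o=ctrl.get_obs()
from scipy.spatial.transform import Rotation as Ro
print(Ro.from_rotvec(o['tool_rot']).as_matrix().round(3))
E
python3 fit.py
```

```text
[ 0.6472  0.0102 -0.0277] [-2.  -0.1  0.1 -0.2  0.4 -1.  -0.4 -1.  -1.5 -0.3]
0.17 [0.572 0.182 0.026] [0.522 0.184 0.075] top in c1 [325.  45.] pivot c1 [369. 104.]
0.07 [0.569 0.082 0.026] [0.519 0.084 0.075] top in c1 [262. 101.] pivot c1 [309. 164.]
-0.07 [ 0.565 -0.058  0.026] [ 0.515 -0.056  0.075] top in c1 [164. 191.] pivot c1 [214. 256.]
-0.17 [ 0.562 -0.157  0.026] [ 0.612 -0.159  0.075] top in c1 [185. 316.] pivot c1 [138. 331.]
[[-0.898  0.44  -0.001]
 [ 0.44   0.898 -0.002]
 [ 0.    -0.002 -1.   ]]
```

Predicted tag tops land on the observed ones, so the fit holds. I'll shut the fingers, align with the board and move over.

Emit:
play_rows(series=[[0,[0,0,0],[0,0,-1]],[0,[0,0,0],[0,0,-1]],[0,[0,0,0],[0,0,-1]],[0,[-0.3,-0.9,0],[0,0,0]],[0,[-0.3,-0.9,0],[0,0,0]],[0,[-0.3,-0.9,0],[0,0,0]],[0,[-0.3,-0.9,0],[0,0,0]],[0,[-0.3,-0.9,0],[0,0,0]]])

```text
t: 1.1
tool_pos: [0.3417, 0.332, 0.2308]
tool_rot: [-0.058, -3.141, 0.001]
contact_force: [0.4, -1.1, 0.3]
opening: 0.0003
grip_force: 0.0
```

Emit:
play_rows(series=[[0,[-0.3,-0.9,0],[0,0,0]],[0,[-0.3,-0.9,0],[0,0,0]],[0,[-0.3,-0.9,0],[0,0,0]],[0,[-0.3,-0.9,0],[0,0,0]],[0,[-0.3,-0.9,0],[0,0,0]],[0,[0,0,0],[0,0,0]],[0,[0,0,0],[0,0,0]]])

```text
t: 1.98
tool_pos: [0.4081, 0.1061, 0.2309]
tool_rot: [-0.059, -3.14, -0.001]
contact_force: [0.1, 0.2, 0.3]
opening: -0.0003
grip_force: 0.0
```

Emit:
play_rows(series=[[0,[-0.4,-0.3,0.7],[0,0,0]],[0,[-0.4,0,0.7],[0,0,0]],[0,[0,0,0.7],[0,0,0]],[0,[0,0,0.7],[0,0,0]],[0,[0,0,0.65],[0,0,0]],[0,[0,0,0],[0,0,0]],[0,[0,0,0],[0,0,0]]])

```text
t: 2.85
tool_pos: [0.4485, 0.0903, 0.06]
tool_rot: [0.055, 3.14, 0.0]
contact_force: [-0.8, -0.1, 0.4]
opening: 0.0001
grip_force: 0.0
```

```bash
python3 -c "
from h import *
snap('scene','s2')
print(ctrl.get_obs()['tool_pos'])
a=cv2.imread('pics/s2_raw.png')[130:300,160:350];cv2.imwrite('pics/c3.png',cv2.resize(a,None,fx=3.4,fy=3.4,interpolation=cv2.INTER_CUBIC))"
```

```text
[0.44904491 0.09016876 0.06061856]
```

View pics/c3.png

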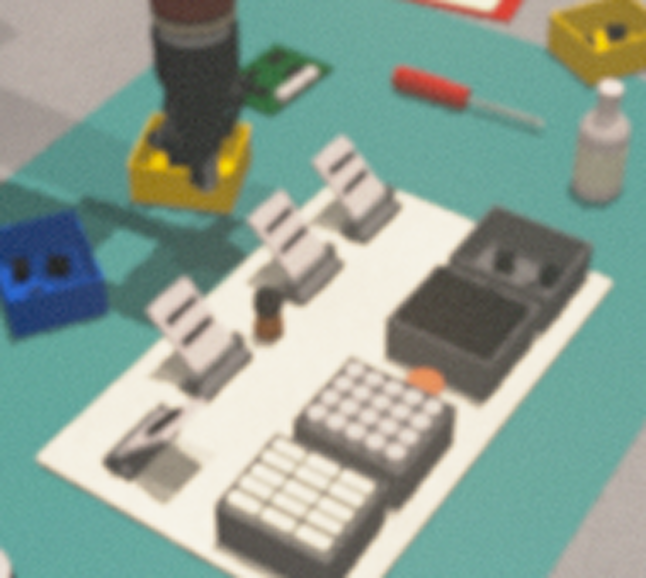

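The fingertip (205,180) is in line with the relays' tag and clears the yellow decoy bin's rim (45 mm against a tip height of 60 mm). Now a gentle push.

Emit:
play_rows(series=[[0,[-0.35,0,0],[0,0,0]],[0,[-0.35,0,0],[0,0,0]],[0,[-0.3,0,0],[0,0,0]],[0,[-0.2,0,0],[0,0,0]],[0,[-0.2,0,0],[0,0,0]],[0,[-0.2,0,0],[0,0,0]],[0,[-0.2,0,0],[0,0,0]]])

```text
t: 3.78
tool_pos: [0.5383, 0.0861, 0.0587]
tool_rot: [-0.058, -3.141, 0.0]
contact_force: [0.2, -0.6, -0.1]
opening: -0.0002
grip_force: 0.1
```

Emit:
play_rows(series=[[0,[-0.2,0,0],[0,0,0]],[0,[-0.2,0,0],[0,0,0]],[0,[-0.15,0,0],[0,0,0]],[0,[-0.15,0,0],[0,0,0]],[0,[-0.15,0,0],[0,0,0]],[0,[0,0,0],[0,0,0]],[0,[0,0,0],[0,0,0]]])

```text
t: 4.65
tool_pos: [0.58, 0.0846, 0.0587]
tool_rot: [-0.058, -3.141, -0.0]
contact_force: [1.3, 0.2, 0.1]
opening: -0.0001
grip_force: 0.0
```

```bash
python3 -c "
from h import *
snap('scene','s3')
print(ctrl.get_obs()['tool_pos'])
a=cv2.imread('pics/s3_raw.png')[130:300,160:350];cv2.imwrite('pics/c4.png',cv2.resize(a,None,fx=3.4,fy=3.4,interpolation=cv2.INTER_CUBIC))"
```

```text
[0.57992703 0.08462262 0.05867616]
```

View pics/c4.png

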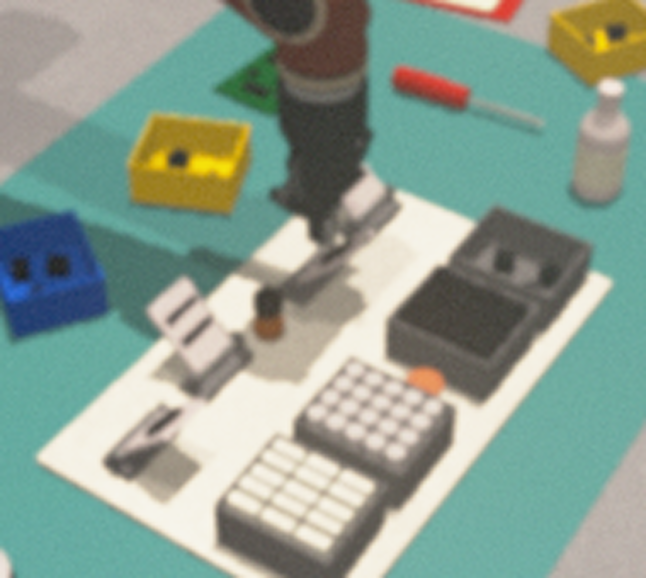

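The relays' tag has fallen over to the disc side (340,245), and the others are unchanged. Next I back off and do the caps' tag the same way.

Emit:
play_rows(series=[[0,[0.5,0,0],[0,0,0]],[0,[0.7,0,0],[0,0,0]],[0,[0.7,0,0],[0,0,0]],[0,[0.6,0,0],[0,0,0]],[0,[0,0,-0.8],[0,0,0]],[0,[0,-0.7,0],[0,0,0]],[0,[0,-0.7,0],[0,0,0]],[0,[0,-0.7,0],[0,0,0]]])

```text
t: 5.7
tool_pos: [0.4511, -0.0166, 0.099]
tool_rot: [0.057, 3.14, -0.0]
contact_force: [0.2, -0.1, -0.2]
opening: 0.0
grip_force: 0.0
```

Emit:
play_rows(series=[[0,[0,-0.7,0],[0,0,0]],[0,[0,0,0.4],[0,0,0]],[0,[0,0,0.4],[0,0,0]],[0,[0,0,0],[0,0,0]],[0,[0,0,0],[0,0,0]]])

```text
t: 6.32
tool_pos: [0.4504, -0.0507, 0.0595]
tool_rot: [0.058, 3.14, -0.0]
contact_force: [0.3, -0.5, -0.2]
opening: 0.0001
grip_force: 0.0
```

Emit:
play_rows(series=[[0,[-0.3,0,0],[0,0,0]],[0,[-0.35,0,0],[0,0,0]],[0,[-0.3,0,0],[0,0,0]],[0,[-0.2,0,0],[0,0,0]],[0,[-0.2,0,0],[0,0,0]],[0,[-0.2,0,0],[0,0,0]],[0,[-0.2,0,0],[0,0,0]]])

```text
t: 7.2
tool_pos: [0.5382, -0.0539, 0.0589]
tool_rot: [0.058, 3.141, -0.0]
contact_force: [-0.5, 0.4, -0.6]
opening: 0.0002
grip_force: 0.1
```

Emit:
play_rows(series=[[0,[-0.2,0,0],[0,0,0]],[0,[-0.2,0,0],[0,0,0]],[0,[-0.15,0,0],[0,0,0]],[0,[-0.15,0,0],[0,0,0]],[0,[-0.1,0,0],[0,0,0]],[0,[0,0,0],[0,0,0]],[0,[0,0,0],[0,0,0]]])

```text
t: 8.07
tool_pos: [0.5773, -0.0554, 0.0587]
tool_rot: [-0.058, -3.141, -0.0]
contact_force: [-0.7, -0.3, -0.1]
opening: 0.0002
grip_force: 0.0
```

Emit:
play_rows(series=[[0,[0.5,0,0],[0,0,0]],[0,[0.7,0,0],[0,0,0]],[0,[0.7,0,0],[0,0,0]],[0,[0.6,0,0],[0,0,0]],[0,[0,0,-0.8],[0,0,0]],[0,[0,0,-0.8],[0,0,0]],[0,[0,0,-0.8],[0,0,0]],[0,[0,0,0],[0,0,0]]])

```text
t: 9.07
tool_pos: [0.4548, -0.0514, 0.1831]
tool_rot: [0.058, 3.133, -0.003]
contact_force: [0.3, 0.1, -0.6]
opening: -0.0002
grip_force: 0.0
```

```bash
python3 -c "
from h import *
snap('scene','s4')
print(ctrl.get_obs()['tool_pos'])
a=cv2.imread('pics/s4_raw.png')[130:320,150:360];cv2.imwrite('pics/c5.png',cv2.resize(a,None,fx=3.1,fy=3.1,interpolation=cv2.INTER_CUBIC))"
```

```text
[ 0.453423   -0.0510452   0.18053267]
```

View pics/c5.png

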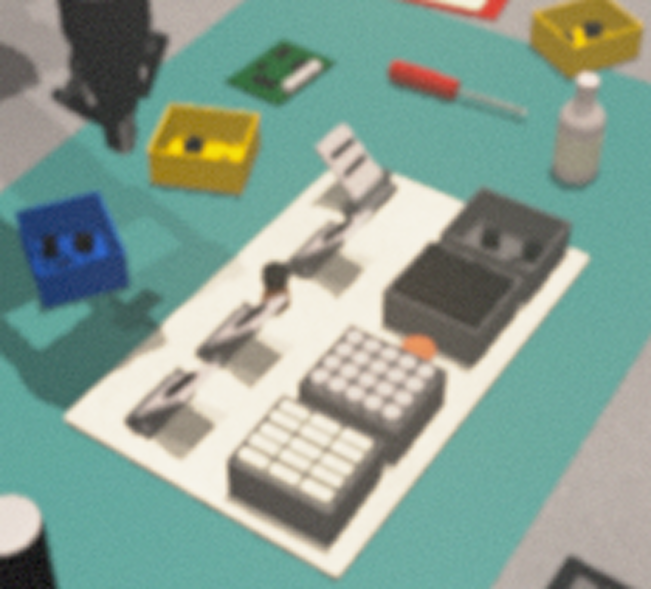

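The picture shows the tags at (335,230), (240,320) and (165,400) all fully over to the disc side. The low bin's tag (350,160) shows bars, nothing else has moved, and the arm is clear.

```bash
python3 -c "
from h import *
print(ctrl.finish_job())"
```

```text
the job is handed in; nothing more can be done
None
```

I pushed over the relays' and caps' tags, so the three full bins now show the disc and the low bin shows the two bars; nothing else visibly moved, and the job was handed in at about 9 s.

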